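# Set out the calibration masters on the presetting bench

### The arm

A 7-joint arm with a two-finger parallel gripper is mounted at the origin on the work surface. World frame = base frame: x ahead of the robot, y to its left, z up, the work surface at z = 0. Lengths are in mm, angles in rad, forces in N, time in s.
With the tool pointing down it reaches from about 425 to 875 mm from the base axis. Payload 9.9 kg.
Tool frame: the origin (TCP) lies at the very end of the fingers, on their centre line; the grasp point (between the pads) lies 19 mm behind it; z points along the fingers, y is the line along which they close (so a half turn about z gives the same grasp; the last joint's range is limited). The gripper opens to 85 mm and grips with 20 to 120 N. Pads are 22 mm wide; open, the fingers measure 114 mm over their backs; the gripper's body (76 mm by 85 mm) begins 54 mm behind the grasp point. The pads swing forward as they close: fully open they stand 13 mm farther back than shut.
Start: joints at [-1.229, 0.576, 0.025, 1.437, -0.015, 1.129, -0.057], TCP at [278.802, 614.735, 231.289] pointing down, gripper open.
Joint ranges: [-2.76, 2.76], [-0.34, 2.15], [-1.52, 1.57], [0.19, 2.46], [-1.09, 4.23], [0.17, 1.99], [-2.82, 2.82]. Speed limits (rad/s): [2.22, 2.22, 3.01, 3.01, 3.14, 3.14, 3.14].

### API

Orientations are given as a unit quaternion [w, x, y, z].
In Python, from plant import sense, viewer, robot gives the robot as it stands.
- The arm moves only by the tool apply_moves, never from a script. Its arguments are lists of equal length, an entry for each row: "offset": the shift along the tool's x, y, z in m, a list of three; "delta_rot": the turn, a rotation vector about the tool's x, y, z in rad, a list of three; "gripper": the opening, from 0 (shut) to 1 (fully open). In form: {"offset": [[dx, dy, dz], ...], "delta_rot": [[rx, ry, rz], ...], "gripper": [gripper, ...]}. A call has 1 to 10 rows; each row is the pose to reach, as a shift and turn from the pose commanded when the call began, along the tool's axes at that moment; what a row does not reach only later rows make up. A row lasts 1/10 s, in which the tool goes at most 50 mm and 8.59 degrees, less where a joint would pass 70% of its speed; a pose out of reach is approached as far as the arm can. A call with a gripper value outside its range is refused whole. The fingers move at their own pace and stop on an object; "newtons" is the grip in N (left out, the last holds). Time passes only in rows, so rows that repeat a pose let the fingers close. It gives the time, the measured TCP pose, the force, the opening and the grip force at its end, in the units of the state.
- sense(): the state, without advancing time (a new reading comes with each control period).
- viewer.get_image(name): name is "scene" or "top" or "wrist"; returns the picture (420x560x3 uint8, blue, green, red); there is no depth.
- viewer.get_calibration(name): a dict with "fx", "fy", "cx", "cy" (pixels), "rvec" (rotation vector, rad) and "tvec" (3), from world to camera coordinates, as OpenCV has them. Camera axes: x right, y down, z forward; pixel columns grow to the right and rows downward; lengths in mm; the calibration is good to about 2 mm. A picture is of the moment at which its call begins: read the wrist's pose just before it. get_calibration takes no time and is no camera call; for the wrist camera it gives the pose at the moment of the call.
- robot.finish_job(): hands the job in; it is judged then, once.
Trained networks look in the newest picture that a camera, given by its name, has taken for a name from the list of things; names that differ only in an ending like _2 or _b are one class to them, and where a whole thing is asked for, a point or a joint stands for the part that bears it (a point fixed in the world has none). Each returns a list of dicts, best first, with "score" (0 to 1); they miss things now and then, are a little off and sometimes report something else, mostly with a low value. They report only what shows in the picture. A call takes as long as a camera call. They do not tell look-alikes from the thing itself.
- viewer.search_frame(camera, target): "uv" ([column, row] in pixels, amid what is visible of it).
- viewer.silhouettes(camera, target): "pixels" (420x560 bool, what is visible of it) and "uv" ([column, row] in pixels, amid what is visible of it).
The state is a dict: "time_s": time; "joints": joint angles; "dq": joint speeds; "joint_torque": joint torques, N m; "eef_pos": TCP position; "eef_rot": TCP orientation; "ft_force": force on the tool from outside, world axes, zero at the start; "wrist_torque": the same for the moment, N m; "finger_gap": finger opening in mm; "gripper_force": force on a finger pad.
Only numpy, scipy, OpenCV 4.12 (cv2) and the standard library are available. Lean on these libraries where they do the work, as an engineer would, in place of code of your own. Each camera call takes 0.05 s, during which the arm holds its last target. There are 200 camera calls.

### The job

Set out the masters for checking the tool presetter: stand the steel gauge cylinder in the centre of the blue seat and lay the brass ring flat and centred on top of the cylinder; stand the orange tool holder upright on the strip midway between the blue and green seats; and stand the white ceramic gauge on the table straight behind the green seat (on the side away from the robot, square to the strip), leaving a gap of about 3 cm. Leave the blue tool holder, the red-lidded jar and the black nut standing where they are.

Things in the scene. Friction and masses are not known exactly. Their poses are not given: they have to be found in the camera images.
- strip: flat dark steel strip lying fixed on the table, 320 mm long (its y axis) by 60 mm wide (its x axis), 6 mm thick; its x axis points roughly away from the robot (turned up to 0.25 rad). Origin: middle of its underside, on the table. The blue seat stands 120 mm to one side of the middle along the strip and the green seat 120 mm to the other; which is which changes.
- blue_seat: square blue block 60 x 60 mm, 25 mm high, fixed on one end of the strip, square to the strip. Origin: centre of its underside, 6 mm above the table; its flat top is 31 mm above the table.
- green_seat: round green block 60 mm diameter, 25 mm high, fixed on the other end of the strip. Origin: centre of its underside, 6 mm above the table; its axes are parallel to the strip's (x points away from the robot, square to the strip).
- gauge_cylinder: bright steel cylinder with a thin dark band round its middle and a dark spot 20 mm wide in the centre of its top, 44 mm diameter, 40 mm high, about 0.4 kg, standing. Origin: centre of its underside.
- brass_ring: flat brass ring, 44 mm outer diameter, 18 mm hole, 18 mm high, lying flat. Origin: centre of its underside.
- orange_holder: tool holder standing upright: round orange flange 46 mm diameter, z 0 to 24 mm, then a bare steel body 32 mm diameter from 24 to 68 mm with a dark band, then a thin black cutter 10 mm diameter up to 86 mm. Origin: centre of its underside, z up along its axis. About 0.4 kg.
- ceramic_gauge: white ceramic square gauge block, 30 x 30 mm and 50 mm high, standing on end. Origin: centre of its underside; x and y axes square to its faces, z up.
- blue_holder: Bystander, not to be moved: tool holder standing upright: round blue flange 46 mm diameter, z 0 to 24 mm, then a bare steel body 32 mm diameter from 24 to 68 mm with a dark band, then a thin black cutter 10 mm diameter up to 86 mm. Origin: centre of its underside, z up along its axis.
- red_jar: Bystander, not to be moved: small jar with a red lid, 42 mm diameter, 50 mm high. Origin: centre of its underside.
- black_nut: Bystander, not to be moved: black collet nut, a ring 40 mm outer diameter, 22 mm high. Origin: centre of its underside.
Things that resemble listed ones, but are neither listed nor needed, are in the scene too. Leave any brown or pink look-alike of the brass_ring alone.

How it is judged:
By the outcome, as a careful person would: the job done as asked, in the order asked, and still so for the second after the job is handed in, with the robot touching nothing.
It also fails if it takes over 99 s, if anything falls off the work surface, if the arm or the gripper's body presses on something with over 40 N, if the wrist force passes 120 N, or if a joint passes its speed limit or range.

## Working session

There is one attempt and no reset: what is moved stays moved. The work goes in short steps, Python scripts to look and compute and a tool call to move; the robot and the scene stay as the last step left them, time stands still between calls to the robot, and variables do not carry over. Pictures are saved under pics/ and viewed, at most 14 in all, crops included, and the job is handed in when it is done.

Besides the shell and the picture viewer there is one more tool, called in YAML: its name, and indented under it one key for each argument. apply_moves: Moves the arm, as the interface text tells. Its arguments: {"type":"object","properties":{"offset":{"type":"array","items":{"type":"array","items":{"type":"number"}}},"delta_rot":{"type":"array","items":{"type":"array","items":{"type":"number"}}},"gripper":{"type":"array","items":{"type":"number"}},"newtons":{"type":"number"}},"required":["offset","delta_rot","gripper"]}

```bash
ls; mkdir -p pics
python3 - <<'E'
from plant import sense, viewer, robot
import cv2
s=sense();print({k:(v if not hasattr(v,'tolist') else v.tolist()) for k,v in s.items()})
for n in ("scene","top"):
    im=viewer.get_image(n);cv2.imwrite(f"pics/{n}0.png",im);print(n,viewer.get_calibration(n))
    for t in "strip blue_seat green_seat gauge_cylinder brass_ring orange_holder ceramic_gauge blue_holder red_jar black_nut".split():
        print(t,[(round(d['score'],2),[round(float(x)) for x in d['uv']]) for d in viewer.search_frame(n,t)])
E
```

```text
pics
{'time_s': 0.0, 'joints': [-1.2288025653661716, 0.5765240019184514, 0.02483900624094222, 1.4379236968082378, -0.01499199323438698, 1.1290222600761055, -0.056516153461036556], 'dq': [0.0008496252641514912, 0.0009025614329695676, -3.073057920042376e-05, 9.263488782244433e-05, 0.0015178412023004214, 0.0012274196610722182, 0.0006356175827568797], 'joint_torque': [0.0008698297096998431, -76.57598733901978, 2.250683158636093, -28.595091104507446, 0.015343506820499897, 0.01293904089834541, -3.450647000136087e-05], 'eef_pos': [278.6060728711562, 614.3043799401715, 230.4424771294879], 'eef_rot': [-0.0001331079953304406, 0.21127975951775632, 0.9774252640697452, -0.0008358579841636775], 'ft_force': [0.07047486959085032, 0.07085503442714547, 0.026234797597764398], 'wrist_torque': [-0.03174724647624878, 0.019951118577921274, 0.02632875625189306], 'gripper_force': 0.0, 'finger_gap': 85.25226232323523}
scene {'fx': 398.4200104221764, 'fy': 398.4200104221764, 'cx': 288.68815314645025, 'cy': 201.83211496098548, 'rvec': array([ 0.72316496,  2.6871274 , -0.98416976]), 'tvec': array([ 444.68934766,
[... 298 characters left out ...]
.66, [330, 287])]
red_jar [(0.73, [230, 120])]
black_nut [(0.65, [366, 256])]
top {'fx': 443.85313335146486, 'fy': 443.85313335146486, 'cx': 283.2974394170043, 'cy': 201.91840374373933, 'rvec': array([ 1.99243437, -2.23682453,  0.22820253]), 'tvec': array([ 61.32852389, 505.06422148, 994.28461859])}
strip [(0.64, [275, 187])]
blue_seat [(0.73, [326, 179])]
green_seat [(0.91, [229, 185])]
gauge_cylinder [(0.82, [408, 222])]
brass_ring [(0.78, [98, 177]), (0.67, [100, 257]), (0.62, [122, 216])]
orange_holder [(0.55, [290, 237]), (0.21, [121, 214])]
ceramic_gauge [(0.54, [410, 168])]
blue_holder [(0.24, [126, 215])]
red_jar [(0.72, [291, 236]), (0.59, [443, 184])]
black_nut [(0.56, [166, 243])]
```

View pics/scene0.png

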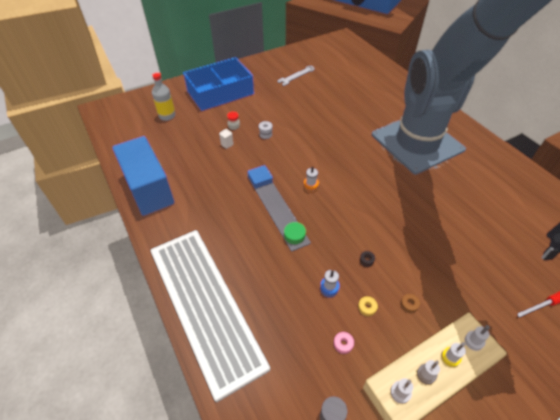

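View pics/top0.png

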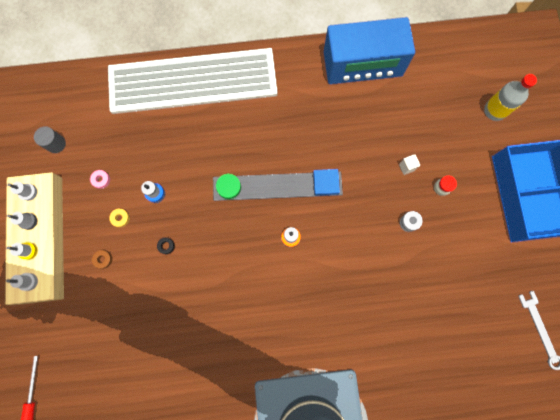

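The top view shows the strip with green at (228,186) and blue at (326,182), orange holder (291,237), cylinder (412,221), ceramic (410,164), jar (446,185), nut (166,245) and blue holder (152,191). There are three candidate rings: pink (99,179), yellow (119,217) and brown (101,259). The yellow one fits "brass"; I'll confirm it in a crop.

```bash
cat > h.py <<'E'
import numpy as np,cv2
from scipy.spatial.transform import Rotation as R
from plant import sense, viewer, robot
def w2p(cal,P):
    K=np.array([[cal['fx'],0,cal['cx']],[0,cal['fy'],cal['cy']],[0,0,1]])
    return cv2.projectPoints(np.float64(P).reshape(-1,3),np.float64(cal['rvec']),np.float64(cal['tvec']),K,None)[0].reshape(-1,2)
def p2w(cal,uv,z):
    Rm=cv2.Rodrigues(np.float64(cal['rvec']))[0];t=np.float64(cal['tvec']).ravel()
    uv=np.atleast_2d(np.float64(uv))
    d=np.c_[(uv[:,0]-cal['cx'])/cal['fx'],(uv[:,1]-cal['cy'])/cal['fy'],np.ones(len(uv))]@Rm
    c=-Rm.T@t
    return c+d*((z-c[2])/d[:,2])[:,None]
def tool(): # TCP pos, rotation
    s=sense();q=s['eef_rot'];return np.array(s['eef_pos']),R.from_quat([q[1],q[2],q[3],q[0]])
def go(target,yaw=None):
    """offset in tool axes (m) to world target mm (tool z down); yaw = desired world angle of the closing line (y)"""
    p,r=tool();o=r.inv().apply(np.array(target)-p)/1000
    out=[o.round(4).tolist()]
    if yaw is not None:
        y=r.apply([0,1,0]);a=np.arctan2(y[1],y[0]);d=(yaw-a+np.pi/2)%np.pi-np.pi/2
        out.append(('rz about tool z',round(-d,3)))
    return out
E
python3 - <<'E'
from h import *
cal=viewer.get_calibration("top")
for n,uv,z in [("green",(228,186),31),("blue",(326,182),31),("cyl",(412,221),40),("ceramic",(410,163),50),("orange",(291,233),68),("jar",(447,184),50),("nut",(166,245),22),("bh",(149,187),68),("ring",(119,217),18),("pink",(99,179),18),("brown",(101,259),18)]:
    print(n,p2w(cal,uv,z).round()[0][:2])
sc=viewer.get_calibration("scene")
print([ (n,p2w(sc,uv,z).round()[0][:2]) for n,uv,z in [("cyl",(266,126),40),("ring",(368,305),9),("green",(295,232),31)]])
im=cv2.imread("pics/top0.png")
c=lambda a,b,w,h:cv2.resize(im[b:b+h,a:a+w],None,fx=5,fy=5,interpolation=cv2.INTER_CUBIC)
cv2.imwrite("pics/crop1.png",np.hstack([c(80,160,80,115),c(385,145,75,115)]))
w=viewer.get_image("wrist");cv2.imwrite("pics/w0.png",w);print(viewer.get_calibration("wrist"))
print(tool()[1].as_matrix().round(2))
E
```

```text
green [568. 131.]
blue [ 550. -106.]
cyl [ 430. -294.]
ceramic [ 569. -311.]
orange [431.  -6.]
jar [ 507. -389.]
nut [443. 291.]
bh [577. 311.]
ring [525. 401.]
pink [625. 446.]
brown [428. 448.]
[('cyl', array([ 435., -293.])), ('ring', array([525., 401.])), ('green', array([575., 136.]))]
{'fx': 328.9330297044729, 'fy': 328.9330297044729, 'cx': 276.39961141253644, 'cy': 204.0956872036565, 'rvec': array([-2.40043478, -1.54495457, -0.25649412]), 'tvec': array([-674.46948313,  -41.96621622,  380.16758451])}
[[-0.91  0.41  0.  ]
 [ 0.41  0.91 -0.  ]
 [-0.   -0.   -1.  ]]
```

View pics/crop1.png

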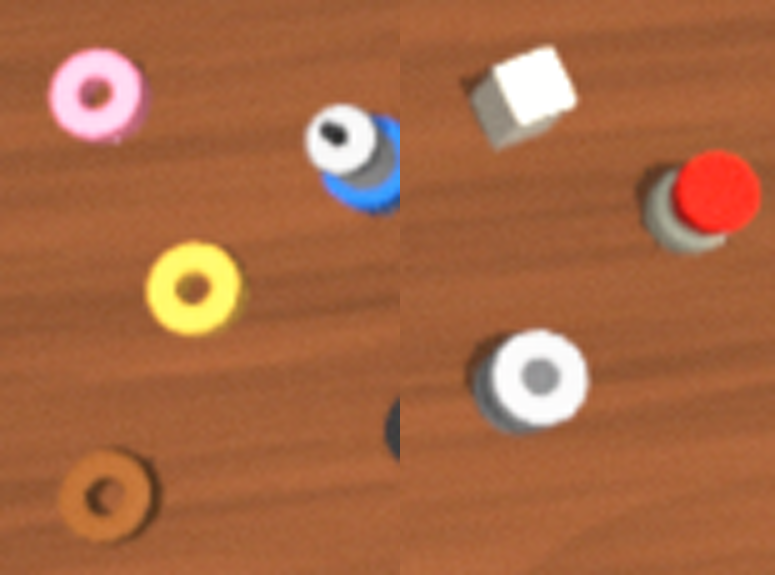

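The crop confirms it: the yellow ring at top (118.6,217.6) is the brass one, with pink above it and brown below left alone. The cylinder shows its dark spot at (412,220), and the ceramic block is turned about 30° in the image. I'll move over the strip for a closer look.

apply_moves:
  offset:
    - [-0.044, -0.031, 0]
    - [-0.088, -0.062, 0]
    - [-0.131, -0.093, 0]
    - [-0.175, -0.124, 0]
    - [-0.219, -0.155, 0]
    - [-0.263, -0.187, 0]
    - [-0.307, -0.218, 0]
    - [-0.35, -0.249, 0]
    - [-0.394, -0.28, 0]
    - [-0.438, -0.311, 0]
  delta_rot:
    - [0, 0, -0.035]
    - [0, 0, -0.07]
    - [0, 0, -0.105]
    - [0, 0, -0.14]
    - [0, 0, -0.175]
    - [0, 0, -0.21]
    - [0, 0, -0.245]
    - [0, 0, -0.28]
    - [0, 0, -0.315]
    - [0, 0, -0.35]
  gripper: [1, 1, 1, 1, 1, 1, 1, 1, 1, 1]

```text
time_s: 2.15
eef_pos: [531.3, 180.8, 231.6]
eef_rot: [0.0, 0.037, 0.999, 0.0]
ft_force: [1.4, 0.2, -1.1]
finger_gap: 85.5
gripper_force: 0.0
```

Run:
```python
from h import *
im=viewer.get_image("wrist");cal=viewer.get_calibration("wrist");cv2.imwrite("pics/w1.png",im)
Rm=cv2.Rodrigues(cal['rvec'])[0];c=-Rm.T@cal['tvec'];p,r=tool();print(p,c,r.inv().apply(c-p), r.inv().apply(Rm.T.T if 0 else Rm[2]))
for t in ("green_seat","blue_seat"):
    for d in viewer.silhouettes("wrist",t)[:2]:
        print(t,d['score'],d['uv'],d['pixels'].sum(),p2w(cal,d['uv'],31))
```

```text
[535.84069514 170.61620982 231.6549243 ] [453.25849299 177.29400669 373.75089623] [  82.31423626   -0.89084618 -142.40523595] [-3.22589428e-01 -1.84878712e-05  9.46538990e-01]
green_seat 0.65 [235.3, 210.1] 2366 [[574.24411033 119.72599071  31.        ]]
blue_seat 0.63 [29.9, 213.8] 3321 [[ 559.74192524 -109.79060564   31.        ]]
```

View pics/w1.png

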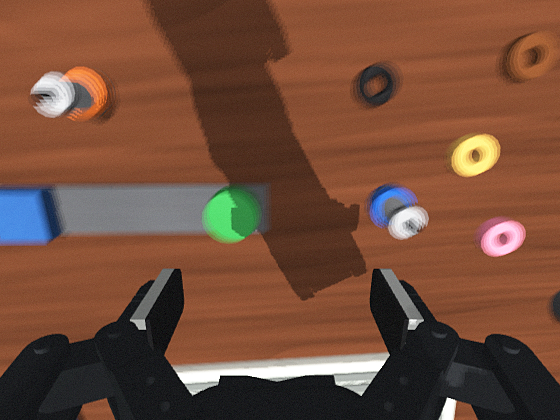

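apply_moves:
  offset:
    - [0.01, -0.05, 0]
    - [0.019, -0.1, 0]
    - [0.028, -0.15, 0]
    - [0.038, -0.2, 0]
    - [0.047, -0.25, 0]
    - [0.057, -0.3, 0.01]
    - [0.066, -0.35, 0.02]
    - [0.076, -0.4, 0.03]
    - [0.085, -0.45, 0.03]
    - [0.085, -0.45, 0.03]
  delta_rot:
    - [0, 0, 0]
    - [0, 0, 0]
    - [0, 0, 0]
    - [0, 0, 0]
    - [0, 0, 0]
    - [0, 0, 0]
    - [0, 0, 0]
    - [0, 0, 0]
    - [0, 0, 0]
    - [0, 0, 0]
  gripper: [1, 1, 1, 1, 1, 1, 1, 1, 1, 1]

```text
time_s: 3.3
eef_pos: [409.7, -264.0, 201.2]
eef_rot: [-0.0, 0.041, 0.999, -0.001]
ft_force: [0.0, 0.8, 0.2]
finger_gap: 85.3
gripper_force: 0.0
```

```bash
cat > look.py <<'E'
import sys
from h import *
# look.py name target z ...: settle, then image + silhouettes in the wrist camera
def look(name,*tz):
    for _ in range(20):
        if np.abs(sense()['dq']).max()<0.01: break
        viewer.get_image("wrist")
    im=viewer.get_image("wrist");cal=viewer.get_calibration("wrist");cv2.imwrite(f"pics/{name}.png",im)
    print('tcp',tool()[0].round(1),'t',sense()['time_s'])
    for t,z in tz:
        for d in viewer.silhouettes("wrist",t)[:3]:
            m=d['pixels'].astype(np.uint8);(u,v),rad=cv2.minEnclosingCircle(cv2.findNonZero(m))
            rect=cv2.minAreaRect(cv2.findNonZero(m))
            print(t,round(d['score'],2),np.round(d['uv'],1),'world@z',p2w(cal,d['uv'],z)[0].round(1),'bbox',cv2.boundingRect(m),'circ',round(u),round(v),round(rad))
    return im,cal
E
python3 - <<'E'
from look import *
look("w2",("gauge_cylinder",40),("ceramic_gauge",50),("red_jar",50),("blue_seat",31))
E
```

```text
tcp [ 412.7 -257.3  201.4] t 3.6
gauge_cylinder 0.9 [239.8 206.2] world@z [ 433.3 -295.5   40. ] bbox (218, 179, 44, 50) circ 238 204 26
ceramic_gauge 0.78 [233.6 320.7] world@z [ 558.9 -315.    50. ] bbox (217, 295, 37, 53) circ 236 321 28
red_jar 0.98 [157.9 265. ] world@z [ 486.2 -383.2   50. ] bbox (134, 252, 50, 40) circ 158 276 27
blue_seat 0.66 [429.8 280.1] world@z [536.7 -99.4  31. ] bbox (389, 262, 61, 58) circ 416 291 38
```

View pics/w2.png

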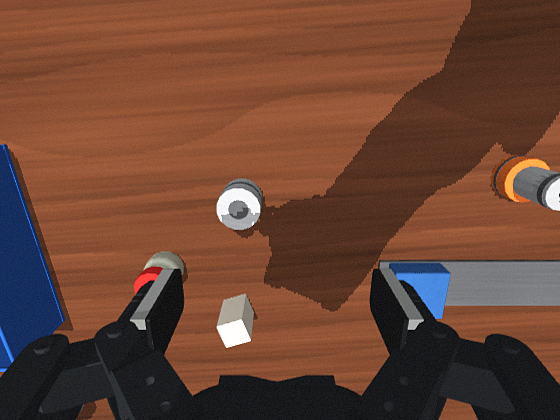

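The cylinder's top is at (239,209) in the wrist view, with its dark spot at (239,211). The jar is at (158,276) and the ceramic at (234,328), both clear. The cylinder is at about (434,-295).

```bash
python3 -c "
from h import *
cal=viewer.get_calibration('wrist');print(p2w(cal,[(239.5,208.5),(239,211)],40),go((435,-295,110)))"
```

```text
[[ 435.11386941 -297.36885695   40.        ]
 [ 437.67058243 -298.14834041   40.        ]] [[-0.0255, -0.0347, 0.0914]]
```

apply_moves:
  offset:
    - [-0.013, -0.018, 0.03]
    - [-0.025, -0.036, 0.06]
    - [-0.025, -0.036, 0.09]
    - [-0.025, -0.036, 0.09]
    - [-0.025, -0.036, 0.09]
  delta_rot:
    - [0, 0, 0]
    - [0, 0, 0]
    - [0, 0, 0]
    - [0, 0, 0]
    - [0, 0, 0]
  gripper: [1, 1, 1, 1, 1]

```text
time_s: 4.3
eef_pos: [433.7, -296.8, 111.5]
eef_rot: [-0.001, 0.038, 0.999, 0.0]
ft_force: [0.3, -0.4, 0.4]
finger_gap: 85.2
gripper_force: 0.0
```

Run:
```python
from look import *
im,cal=look("w3",("gauge_cylinder",40))
# dark spot on the bright top
g=cv2.cvtColor(im,cv2.COLOR_BGR2GRAY)
m=viewer.silhouettes("wrist","gauge_cylinder")[0]['pixels']
b=((g>170)&m).astype(np.uint8);h=cv2.convexHull(max(cv2.findContours(b,0,2)[0],key=cv2.contourArea))
M=cv2.moments(h);uv=(M['m10']/M['m00'],M['m01']/M['m00']);print(uv,cv2.boundingRect(h),p2w(cal,uv,40))
print(go((435,-296,8)))
cv2.imwrite("pics/w3c.png",im)
```

```text
tcp [ 434.6 -297.4  112.9] t 4.45
gauge_cylinder 0.84 [277.7 213.1] world@z [ 432.4 -297.4   40. ] bbox (247, 176, 62, 71) circ 276 211 36
(277.429580081754, 216.96797968537095) (247, 189, 62, 57) [[ 435.31508219 -297.77461303   40.        ]]
[[-0.0002, 0.0016, 0.1047]]
```

View pics/w3.png

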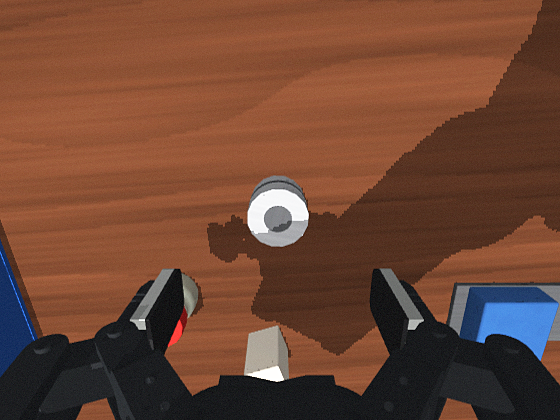

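The cylinder's top is centred at (277,217), which gives (435.3,-297.8), right under the tool. I'll descend and grip.

apply_moves:
  offset:
    - [-0.001, 0, 0.04]
    - [-0.001, 0, 0.075]
    - [-0.001, 0, 0.095]
    - [-0.001, 0, 0.105]
    - [-0.001, 0, 0.105]
    - [-0.001, 0, 0.105]
    - [-0.001, 0, 0.105]
    - [-0.001, 0, 0.105]
    - [-0.001, 0, 0.105]
    - [-0.001, 0, 0.105]
  delta_rot:
    - [0, 0, 0]
    - [0, 0, 0]
    - [0, 0, 0]
    - [0, 0, 0]
    - [0, 0, 0]
    - [0, 0, 0]
    - [0, 0, 0]
    - [0, 0, 0]
    - [0, 0, 0]
    - [0, 0, 0]
  gripper: [1, 1, 1, 1, 1, 0.3, 0.3, 0.3, 0.3, 0.3]
  newtons: 50

```text
time_s: 5.55
eef_pos: [435.4, -297.7, 7.6]
eef_rot: [0.001, 0.038, 0.999, -0.0]
ft_force: [-0.6, 1.2, 9.5]
finger_gap: 42.5
gripper_force: 49.6
```

apply_moves:
  offset:
    - [0, 0, -0.03]
    - [0, 0, -0.07]
    - [-0.03, 0.03, -0.1]
    - [-0.06, 0.06, -0.12]
    - [-0.09, 0.085, -0.12]
    - [-0.115, 0.107, -0.12]
    - [-0.115, 0.107, -0.12]
    - [-0.115, 0.107, -0.12]
  delta_rot:
    - [0, 0, 0]
    - [0, 0, 0]
    - [0, 0, 0]
    - [0, 0, 0]
    - [0, 0, 0]
    - [0, 0, 0]
    - [0, 0, 0]
    - [0, 0, 0]
  gripper: [0.3, 0.3, 0.3, 0.3, 0.3, 0.3, 0.3, 0.3]

```text
time_s: 6.35
eef_pos: [557.4, -198.5, 126.1]
eef_rot: [-0.0, 0.037, 0.999, 0.0]
ft_force: [-0.6, -0.7, -4.4]
finger_gap: 43.0
gripper_force: 53.0
```

Run:
```python
from look import *
im,cal=look("w4",("gauge_cylinder",40),("blue_seat",31),("green_seat",31),("strip",6))
```

```text
tcp [ 556.4 -200.6  126.3] t 6.55
gauge_cylinder 0.77 [274.9 296.8] world@z [ 631.2 -208.7   40. ] bbox (223, 226, 108, 131) circ 277 291 66
blue_seat 0.89 [394.4 195.5] world@z [ 555.2 -111.9   31. ] bbox (350, 153, 93, 82) circ 396 194 56
blue_seat 0.38 [132.4 237.8] world@z [ 574.1 -317.2   31. ] bbox (97, 208, 72, 65) circ 134 239 38
green_seat 0.57 [ 28.4 165.3] world@z [ 510.7 -380.6   31. ] bbox (0, 139, 63, 64) circ 26 174 38
strip 0.76 [489.9 188.2] world@z [563.5 -24.3   6. ] bbox (337, 150, 223, 73) circ 448 186 116
```

View pics/w4.png

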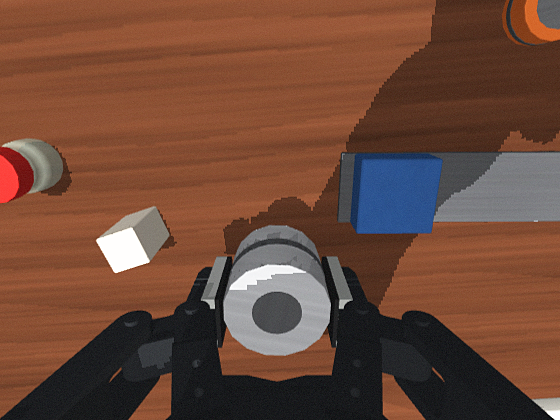

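The seat's outline spans (350..443, 153..234) and the held cylinder's spot is at (277,312). The ceramic at (133,240) and jar at the left are untouched. I'll fit the seat's pose to its silhouette and check the cylinder's position in the hand.

```bash
cat > fit.py <<'E'
from look import *
from scipy.optimize import minimize
a=np.linspace(0,2*np.pi,48,endpoint=False)
def box(lx,ly,z0,z1): return np.array([[sx*lx/2,sy*ly/2,z] for sx in(-1,1) for sy in(-1,1) for z in(z0,z1)])
def cyl(d,z0,z1): return np.array([[d/2*np.cos(t),d/2*np.sin(t),z] for t in a for z in(z0,z1)])
def fit(cal,mask,P,x0,yaw=None):
    m=mask.astype(np.uint8);v0=list(x0)+([yaw] if yaw is not None else [])
    big=cv2.resize(m,None,fx=4,fy=4,interpolation=cv2.INTER_NEAREST)
    def f(v):
        q=P.copy();th=v[2]/100 if yaw is not None else 0;c,s=np.cos(th),np.sin(th)
        q[:,:2]=P[:,:2]@np.array([[c,s],[-s,c]])+v[:2]
        h=cv2.convexHull(np.float32(w2p(cal,q)*4+1.5));b=np.zeros_like(big);cv2.fillConvexPoly(b,np.int32(h.round()),1)
        return 1-(b&big).sum()/max(1,(b|big).sum())
    if yaw is not None: v0[2]*=100
    r=minimize(f,v0,method='Nelder-Mead',options=dict(initial_simplex=np.vstack([v0]+[np.array(v0)+8*np.eye(len(v0))[i] for i in range(len(v0))]),xatol=.1,fatol=1e-4))
    x=r.x.copy()
    if yaw is not None:x[2]/=100
    return x.round(3),round(1-r.fun,3)
E
python3 - <<'E'
from fit import *
cal=viewer.get_calibration("wrist");im=viewer.get_image("wrist");p,r=tool()
m=viewer.silhouettes("wrist","blue_seat")[0]['pixels']
print('blue wrist',fit(cal,m,box(60,60,6,31),(555,-110),-0.07))
top=p[2]-7.6+40
print('cyl in hand',p2w(cal,(277,312.5),top)[0]-p, go((0,0,0)))
viewer.get_image("top");tc=viewer.get_calibration("top")
for t,P,x0,y in(("green_seat",cyl(60,6,31),(568,131),None),("blue_seat",box(60,60,6,31),(550,-106),-.07),("strip",box(60,320,0,6),(560,12),-.07)):
    for d in viewer.silhouettes("top",t)[:1]: print(t,d['score'],fit(tc,d['pixels'],P,x0,y))
E
```

```text
blue wrist (array([ 5.57229e+02, -1.08944e+02, -7.80000e-02]), np.float64(0.943))
cyl in hand [ 0.61900941 -0.94641309 32.4       ] [[0.571, 0.1567, 0.1263]]
green_seat 0.82 (array([571.688, 131.773]), np.float64(0.935))
blue_seat 0.55 (array([ 5.53037e+02, -1.08316e+02, -1.00000e-01]), np.float64(0.941))
strip 0.86 (array([ 5.62773e+02,  1.18770e+01, -7.10000e-02]), np.float64(0.629))
```

apply_moves:
  offset:
    - [0.003, 0.04, 0.0]
    - [0.006, 0.08, 0.0]
    - [0.007, 0.092, 0.025]
    - [0.007, 0.092, 0.05]
    - [0.007, 0.092, 0.05]
    - [0.007, 0.092, 0.05]
  delta_rot:
    - [0, 0, 0]
    - [0, 0, 0]
    - [0, 0, 0]
    - [0, 0, 0]
    - [0, 0, 0]
    - [0, 0, 0]
  gripper: [0.3, 0.3, 0.3, 0.3, 0.3, 0.3]

```text
time_s: 7.65
eef_pos: [557.4, -107.7, 76.5]
eef_rot: [-0.0, 0.038, 0.999, -0.0]
ft_force: [-0.8, -0.7, -3.5]
finger_gap: 42.7
gripper_force: 52.8
```

Run:
```python
from fit import *
im,cal=look("w5",("blue_seat",31),("gauge_cylinder",0));p,r=tool()
# seat's visible edges: blue pixels
hsv=cv2.cvtColor(im,cv2.COLOR_BGR2HSV);m=cv2.inRange(hsv,(100,120,30),(125,255,255));m[:100]=0
k=max(cv2.findContours(m,0,2)[0],key=cv2.contourArea);bb=cv2.boundingRect(k);print(bb)
# predicted outline at hypotheses
for x,y in((553,-108.5),(555,-109),(557,-109)):
    c,s=np.cos(-.078),np.sin(-.078);P=box(60,60,6,31);P[:,:2]=P[:,:2]@np.array([[c,s],[-s,c]])+(x,y);q=w2p(cal,P);print(x,y,q.min(0).round(1),q.max(0).round(1))
print(go((556,-109,40)))
```

```text
tcp [ 558.3 -108.1   77.5] t 7.8
blue_seat 0.68 [277.  206.2] world@z [ 541.9 -107.3   31. ] bbox (227, 173, 100, 86) circ 276 217 61
gauge_cylinder 0.74 [275.  294.7] world@z [ 625.5 -115.3    0. ] bbox (223, 226, 108, 130) circ 277 291 65
gauge_cylinder 0.62 [  8.1 261.9] world@z [ 581.2 -313.1    0. ] bbox (0, 236, 28, 51) circ 3 261 25
(227, 174, 99, 90)
553 -108.5 [225.7 166.9] [327.4 266.1]
555 -109 [225.2 169.9] [326.7 268.9]
557 -109 [225.7 172.8] [326.8 271.6]
[[0.0021, -0.0014, 0.0373]]
```

View pics/w5.png

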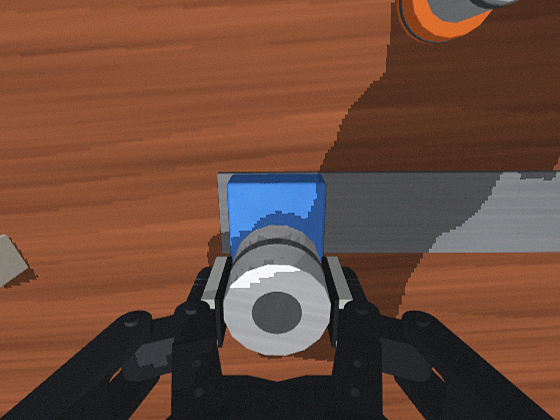

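The seat's near edge is at row 174 and its sides at columns 227 and 326, giving a seat centre of about (557,-108.7). I'll lower the cylinder there.

apply_moves:
  offset:
    - [0.002, -0.001, 0.02]
    - [0.002, -0.001, 0.032]
    - [0.002, -0.001, 0.037]
    - [0.002, -0.001, 0.038]
    - [0.002, -0.001, 0.038]
  delta_rot:
    - [0, 0, 0]
    - [0, 0, 0]
    - [0, 0, 0]
    - [0, 0, 0]
    - [0, 0, 0]
  gripper: [0.3, 0.3, 0.3, 0.3, 0.3]

```text
time_s: 8.4
eef_pos: [555.2, -108.1, 38.8]
eef_rot: [-0.0, 0.038, 0.999, 0.0]
ft_force: [-3.1, 0.9, -0.6]
finger_gap: 42.4
gripper_force: 53.6
```

Run:
```python
from fit import *
im,cal=look("w6");s=sense();print(s['ft_force'])
hsv=cv2.cvtColor(im,cv2.COLOR_BGR2HSV);m=cv2.inRange(hsv,(100,120,30),(125,255,255));m[:100]=0
k=max(cv2.findContours(m,0,2)[0],key=cv2.contourArea);print(cv2.boundingRect(k))
cv2.imwrite("pics/w6c.png",cv2.resize(im[130:370,170:390],None,fx=2.4,fy=2.4))
```

```text
tcp [ 555.2 -108.1   38.7] t 8.5
[-4.41005015  0.53114955  2.327218  ]
(216, 196, 122, 67)
```

View pics/w6c.png

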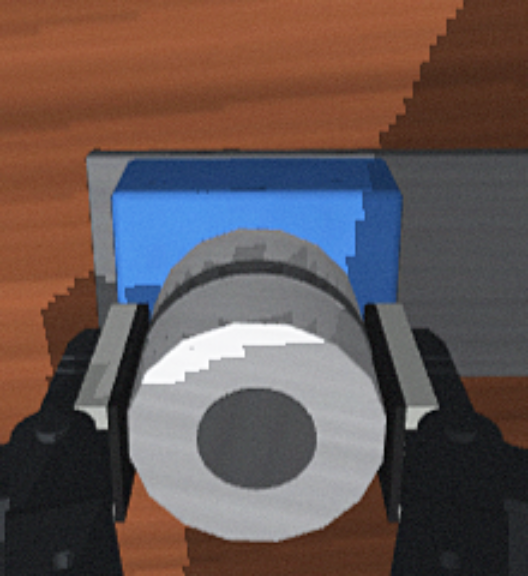

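Run:
```python
from h import *
cal=viewer.get_calibration("wrist")
q=lambda u,v,z:p2w(cal,(170+u/2.4,130+v/2.4),z)[0].round(1)
print('seat near edge',q(257,190,31),'cyl base near',q(257,230,31),'seat L,R corners',q(113,190,31),q(401,193,31),'spot',q(257,438,71),'strip edge',q(257,152,6))
im=viewer.get_image("wrist")[130:370,170:390]
for c in (255-170,277-170,295-170): print(im[25:50,c].tolist())
```

```text
seat near edge [ 526.7 -106.5   31. ] cyl base near [ 535.4 -107.2   31. ] seat L,R corners [ 524.5 -135.5   31. ] [529.6 -77.5  31. ] spot [ 556.1 -108.9   71. ] strip edge [ 526.3 -106.4    6. ]
[[54, 84, 146], [54, 84, 143], [49, 78, 142], [53, 79, 143], [52, 83, 144], [59, 90, 147], [55, 83, 147], [50, 81, 141], [52, 83, 142], [49, 76, 135], [47, 74, 132], [50, 75, 129], [46, 71, 126], [49, 73, 126], [43, 69, 118], [39, 66, 114], [46, 69, 117], [44, 70, 121], [39, 64, 111], [47, 70, 118], [45, 71, 119], [44, 67, 118], [48, 71, 127], [49, 78, 131], [48, 77, 135]]
[[47, 78, 140], [50, 80, 146], [57, 86, 147], [58, 87, 148], [56, 85, 145], [52, 85, 145], [55, 87, 146], [53, 79, 141], [48, 74, 133], [47, 76, 131], [43, 71, 126], [44, 71, 127], [44, 71, 122], [49, 71, 123], [47, 72, 123], [44, 68, 118], [46, 71, 122], [52, 81, 129], [50, 77, 135], [54, 82, 135], [45, 72, 134], [46, 78, 132], [52, 79, 140], [48, 76, 135], [51, 78, 135]]
[[58, 90, 150], [56, 88, 148], [56, 84, 149], [55, 87, 149], [53, 86, 142], [53, 81, 141], [53, 81, 144], [51, 77, 134], [50, 77, 131], [50, 73, 126], [52, 75, 125], [48, 73, 125], [43, 64, 118], [51, 73, 121], [54, 79, 125], [46, 66, 118], [53, 77, 133], [47, 79, 135], [54, 79, 140], [56, 82, 141], [52, 78, 135], [56, 85, 141], [50, 78, 140], [51, 76, 136], [50, 74, 133]]
```

The seat centre is at about (557,-108.9) and the cylinder's centre at about (556.5,-109), so it is centred within 1 mm. I'll release it and rise.

apply_moves:
  offset:
    - [0, 0, 0]
    - [0, 0, 0]
    - [0, 0, 0]
    - [0, 0, 0]
    - [0, 0, -0.02]
    - [0, 0, -0.06]
    - [0, 0.0, -0.11]
    - [0, 0.03, -0.14]
    - [0, 0.08, -0.15]
    - [0, 0.13, -0.15]
  delta_rot:
    - [0, 0, 0]
    - [0, 0, 0]
    - [0, 0, 0]
    - [0, 0, 0]
    - [0, 0, 0]
    - [0, 0, 0]
    - [0, 0, 0]
    - [0, 0, 0]
    - [0, 0, 0]
    - [0, 0, 0]
  gripper: [0.7, 1, 1, 1, 1, 1, 1, 1, 1, 1]

```text
time_s: 9.55
eef_pos: [566.6, 21.2, 190.8]
eef_rot: [0.002, 0.039, 0.999, 0.0]
ft_force: [0.6, 0.3, 0.0]
finger_gap: 85.7
gripper_force: 0.0
```

Run:
```python
from fit import *
im,cal=look("w7",("gauge_cylinder",71),("green_seat",31))
for t,P,x0 in(("gauge_cylinder",cyl(44,31,71),(556,-109)),("green_seat",cyl(60,6,31),(574,132))):
    d=viewer.silhouettes("wrist",t)
    if d: print(t,fit(cal,d[0]['pixels'],P,x0))
print(go((525,401,200)))
```

```text
tcp [565.2  18.9 188.2] t 10.0
gauge_cylinder 0.97 [128.8 194.5] world@z [ 553.2 -103.4   71. ] bbox (98, 164, 67, 59) circ 131 192 34
green_seat 0.7 [391.8 181.7] world@z [571.2 126.3  31. ] bbox (359, 150, 69, 64) circ 393 180 34
gauge_cylinder (array([ 556.645, -108.572]), np.float64(0.959))
green_seat (array([574.057, 130.23 ]), np.float64(0.948))
[[0.0694, 0.3769, -0.0118]]
```

apply_moves:
  offset:
    - [0.009, 0.047, 0]
    - [0.018, 0.094, 0]
    - [0.026, 0.141, 0]
    - [0.035, 0.188, 0]
    - [0.043, 0.235, 0]
    - [0.052, 0.282, 0]
    - [0.06, 0.33, 0.01]
    - [0.069, 0.377, 0.03]
    - [0.069, 0.377, 0.05]
    - [0.069, 0.377, 0.05]
  delta_rot:
    - [0, 0, 0]
    - [0, 0, 0]
    - [0, 0, 0]
    - [0, 0, 0]
    - [0, 0, 0]
    - [0, 0, 0]
    - [0, 0, 0]
    - [0, 0, 0]
    - [0, 0, 0]
    - [0, 0, 0]
  gripper: [1, 1, 1, 1, 1, 1, 1, 1, 1, 1]

```text
time_s: 11.2
eef_pos: [522.8, 402.2, 135.1]
eef_rot: [-0.002, 0.036, 0.999, -0.002]
ft_force: [-0.5, -1.3, 0.4]
finger_gap: 85.5
gripper_force: 0.0
```

Run:
```python
from fit import *
im,cal=look("w8",("brass_ring",18))
hsv=cv2.cvtColor(im,cv2.COLOR_BGR2HSV)
for d in viewer.silhouettes("wrist","brass_ring")[:3]:
    print(np.median(hsv[d['pixels']],0),d['uv'],fit(cal,cv2.morphologyEx(d['pixels'].astype(np.uint8),cv2.MORPH_CLOSE,np.ones((25,25))),cyl(44,0,18),p2w(cal,d['uv'],9)[0][:2]))
for y in viewer.silhouettes("wrist","blue_holder")[:1]: print('bh',y['uv'])
print(go((525,401,5)))
```

```text
tcp [526.4 400.4 139.8] t 11.45
brass_ring 0.77 [339.5  64.2] world@z [428.8 454.3  18. ] bbox (302, 39, 59, 63) circ 331 70 32
brass_ring 0.67 [336.6 291.7] world@z [625.  448.2  18. ] bbox (311, 270, 47, 48) circ 334 294 24
brass_ring 0.55 [280.3 200.5] world@z [531.3 402.6  18. ] bbox (255, 169, 52, 53) circ 280 195 26
[ 11. 164. 149.] [339.5, 64.2] (array([433.24 , 448.391]), np.float64(0.963))
[173. 121. 191.] [336.6, 291.7] (array([632.068, 446.871]), np.float64(0.917))
[ 19. 162. 185.] [280.3, 200.5] (array([528.965, 403.115]), np.float64(0.944))
bh [190.2, 257.2]
[[0.0009, -0.0003, 0.1344]]
```

View pics/w8.png

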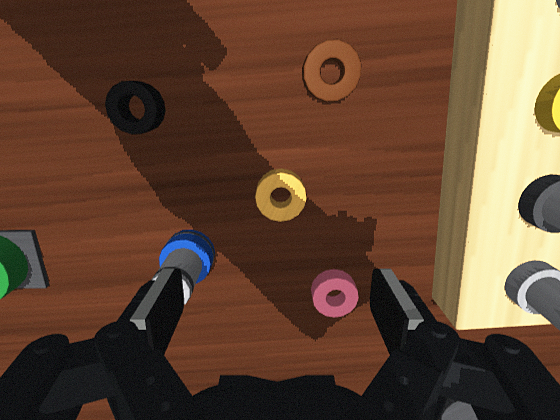

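Three rings show: brown (331,70), pink (335,294) and yellow brass (280,195, in part shadow). I take the brass one at (529,403). The blue holder at (188,262) clears the fingers.

apply_moves:
  offset:
    - [-0.002, 0.003, 0.045]
    - [-0.002, 0.003, 0.09]
    - [-0.002, 0.003, 0.12]
    - [-0.002, 0.003, 0.132]
    - [-0.002, 0.003, 0.136]
    - [-0.002, 0.003, 0.136]
    - [-0.002, 0.003, 0.136]
    - [-0.002, 0.003, 0.136]
    - [-0.002, 0.003, 0.136]
    - [-0.002, 0.003, 0.136]
  delta_rot:
    - [0, 0, 0]
    - [0, 0, 0]
    - [0, 0, 0]
    - [0, 0, 0]
    - [0, 0, 0]
    - [0, 0, 0]
    - [0, 0, 0]
    - [0, 0, 0]
    - [0, 0, 0]
    - [0, 0, 0]
  gripper: [1, 1, 1, 1, 1, 0.3, 0.3, 0.3, 0.3, 0.3]
  newtons: 40

```text
time_s: 12.6
eef_pos: [528.1, 405.1, 4.4]
eef_rot: [0.001, 0.038, 0.999, 0.001]
ft_force: [-1.4, -0.5, 8.5]
finger_gap: 42.4
gripper_force: 39.6
```

apply_moves:
  offset:
    - [0, 0, -0.03]
    - [0, 0, -0.08]
    - [0, 0, -0.125]
    - [-0.004, -0.03, -0.15]
    - [-0.01, -0.08, -0.15]
    - [-0.017, -0.13, -0.15]
    - [-0.023, -0.18, -0.15]
    - [-0.03, -0.23, -0.15]
    - [-0.036, -0.28, -0.15]
    - [-0.043, -0.33, -0.15]
  delta_rot:
    - [0, 0, 0]
    - [0, 0, 0]
    - [0, 0, 0]
    - [0, 0, 0]
    - [0, 0, 0]
    - [0, 0, 0]
    - [0, 0, 0]
    - [0, 0, 0]
    - [0, 0, 0]
    - [0, 0, 0]
  gripper: [0.3, 0.3, 0.3, 0.3, 0.3, 0.3, 0.3, 0.3, 0.3, 0.3]

```text
time_s: 13.6
eef_pos: [544.9, 72.9, 153.3]
eef_rot: [0.001, 0.038, 0.999, 0.0]
ft_force: [1.0, -0.5, -1.1]
finger_gap: 42.2
gripper_force: 41.4
```

Run:
```python
from fit import *
im,cal=look("w9",("brass_ring",0));p,r=tool()
d=viewer.silhouettes("wrist","brass_ring")[0]
m=cv2.morphologyEx(d['pixels'].astype(np.uint8),cv2.MORPH_CLOSE,np.ones((45,45)))
z=p[2]-4.4
f=fit(cal,m,cyl(44,z,z+18),p[:2]);print('ring rel tcp',f[0]-p[:2],f)
print(go((556.5,-109,100)))
cv2.imwrite("pics/w9c.png",im)
```

```text
tcp [544.9  76.7 152.5] t 14.0
brass_ring 0.63 [279.2 279.3] world@z [644.6  71.4   0. ] bbox (230, 228, 94, 97) circ 276 276 49
ring rel tcp [ 1.66095977 -0.95944733] (array([546.505,  75.562]), np.float64(0.922))
[[-0.0252, -0.184, 0.0522]]
```

View pics/w9.png

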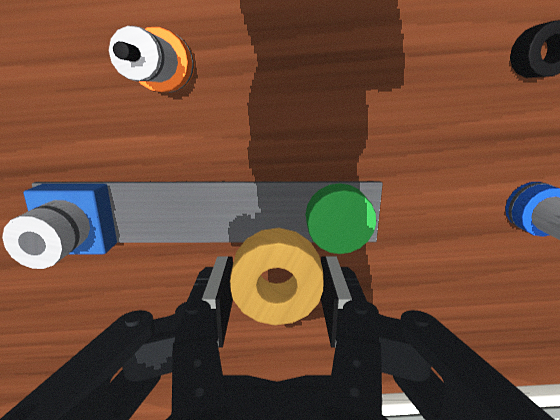

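The ring is level in the fingers, with its top at (277,277) and its hole centred. Next I'll hover over the cylinder.

apply_moves:
  offset:
    - [-0.006, -0.046, 0]
    - [-0.012, -0.092, 0]
    - [-0.018, -0.138, 0]
    - [-0.024, -0.1835, 0]
    - [-0.024, -0.1835, 0.03]
    - [-0.024, -0.1835, 0.055]
    - [-0.024, -0.1835, 0.055]
    - [-0.024, -0.1835, 0.055]
  delta_rot:
    - [0, 0, 0]
    - [0, 0, 0]
    - [0, 0, 0]
    - [0, 0, 0]
    - [0, 0, 0]
    - [0, 0, 0]
    - [0, 0, 0]
    - [0, 0, 0]
  gripper: [0.3, 0.3, 0.3, 0.3, 0.3, 0.3, 0.3, 0.3]

```text
time_s: 14.9
eef_pos: [555.1, -109.2, 97.4]
eef_rot: [-0.0, 0.037, 0.999, 0.0]
ft_force: [0.2, 0.3, -0.9]
finger_gap: 42.3
gripper_force: 41.5
```

Run:
```python
from fit import *
im,cal=look("w10");print(go((555,-108,75)))
print(sense()['ft_force'])
cv2.imwrite("pics/w10c.png",cv2.resize(im[130:370,170:390],None,fx=2.4,fy=2.4))
```

```text
tcp [ 556.  -109.6   98.6] t 15.05
[[0.0011, 0.0015, 0.0236]]
[-0.02851594 -0.60189375 -2.17160766]
```

View pics/w10c.png

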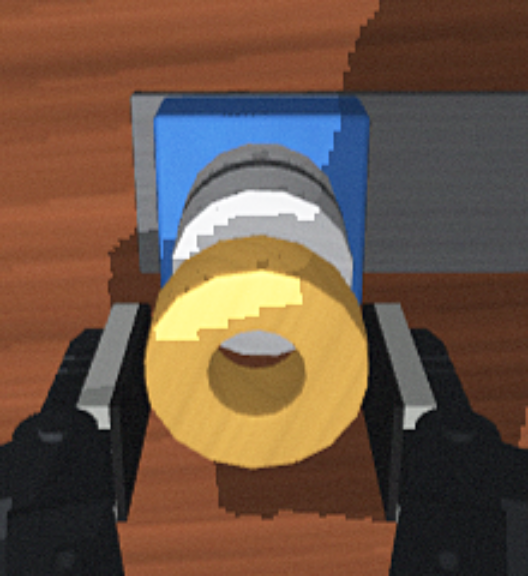

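The ring sits above the cylinder, its hole at crop (257,370), laterally aligned. I'll lower it.

apply_moves:
  offset:
    - [0.001, 0.001, 0.012]
    - [0.001, 0.001, 0.019]
    - [0.001, 0.001, 0.023]
    - [0.001, 0.001, 0.023]
    - [0.001, 0.001, 0.023]
  delta_rot:
    - [0, 0, 0]
    - [0, 0, 0]
    - [0, 0, 0]
    - [0, 0, 0]
    - [0, 0, 0]
  gripper: [0.3, 0.3, 0.3, 0.3, 0.3]

```text
time_s: 15.55
eef_pos: [553.8, -108.5, 75.3]
eef_rot: [-0.0, 0.038, 0.999, 0.0]
ft_force: [-5.3, 2.7, 18.0]
finger_gap: 42.6
gripper_force: 43.1
```

Run:
```python
from fit import *
im,cal=look("w11");print(sense()['ft_force'])
cv2.imwrite("pics/w11c.png",cv2.resize(im[130:370,170:390],None,fx=2.4,fy=2.4))
```

```text
tcp [ 553.8 -108.6   75.3] t 15.6
[-5.42747588  2.5848471  18.35738916]
```

View pics/w11c.png

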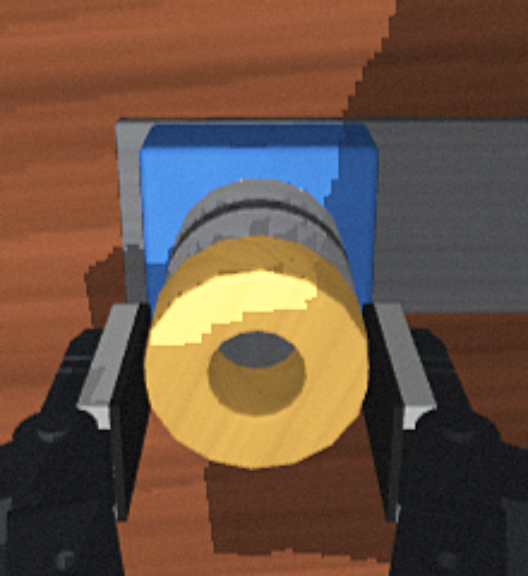

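Contact is firm, with the tool held about 1 mm short in x. I'll ease off the pressure, then release and rise.

apply_moves:
  offset:
    - [-0.001, 0, -0.002]
    - [-0.001, 0, -0.002]
    - [-0.001, 0, -0.001]
    - [-0.001, 0, -0.001]
    - [-0.001, 0, -0.001]
    - [-0.001, 0, -0.001]
    - [-0.001, 0, -0.001]
    - [-0.001, 0, -0.02]
    - [-0.001, 0, -0.06]
    - [-0.001, 0.05, -0.11]
  delta_rot:
    - [0, 0, 0]
    - [0, 0, 0]
    - [0, 0, 0]
    - [0, 0, 0]
    - [0, 0, 0]
    - [0, 0, 0]
    - [0, 0, 0]
    - [0, 0, 0]
    - [0, 0, 0]
    - [0, 0, 0]
  gripper: [0.3, 0.3, 0.3, 0.3, 0.6, 1, 1, 1, 1, 1]

```text
time_s: 16.6
eef_pos: [557.1, -78.7, 170.8]
eef_rot: [-0.0, 0.042, 0.999, -0.002]
ft_force: [1.4, -0.3, 0.7]
finger_gap: 85.4
gripper_force: 0.0
```

Run:
```python
from fit import *
im,cal=look("w12")
d=viewer.silhouettes("wrist","brass_ring")
for e in d[:2]:
    m=cv2.morphologyEx(e['pixels'].astype(np.uint8),cv2.MORPH_CLOSE,np.ones((31,31)));print('ring',e['uv'],fit(cal,m,cyl(44,71,89),(556,-109)))
d=viewer.silhouettes("wrist","gauge_cylinder")
if d: 
    m=d[0]['pixels'];ys,xs=np.nonzero(m);print(d[0]['uv'],fit(cal,m,cyl(44,31,71),(556,-109)))
cv2.imwrite("pics/w12c.png",cv2.resize(im[130:370,50:390],None,fx=2.2,fy=2.2))
print(go((431,-6,180)))
```

```text
tcp [557.  -74.5 168.6] t 17.0
ring [222.7, 214.3] (array([ 555.938, -109.78 ]), np.float64(0.969))
[237.5, 182.5] (array([ 551.763, -105.749]), np.float64(0.31))
[[0.1311, 0.0586, -0.011]]
```

View pics/w12c.png

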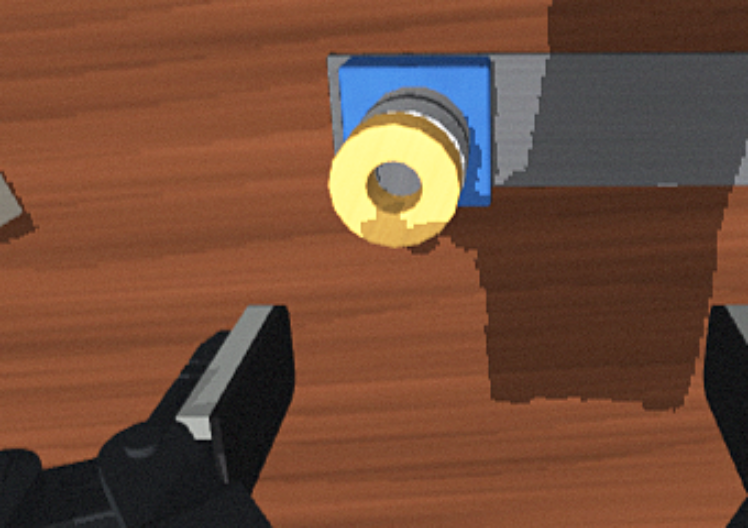

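The ring lies flat and centred on the cylinder, within about 1 mm. My pictures are used up, so I'll go by numbers from here. Next is the orange holder.

apply_moves:
  offset:
    - [0.044, 0.02, -0.004]
    - [0.088, 0.04, -0.01]
    - [0.13, 0.059, -0.01]
    - [0.13, 0.059, -0.01]
    - [0.13, 0.059, -0.01]
  delta_rot:
    - [0, 0, 0]
    - [0, 0, 0]
    - [0, 0, 0]
    - [0, 0, 0]
    - [0, 0, 0]
  gripper: [1, 1, 1, 1, 1]

```text
time_s: 17.6
eef_pos: [432.1, -4.9, 179.8]
eef_rot: [0.0, 0.037, 0.999, 0.0]
ft_force: [0.1, 0.3, 0.0]
finger_gap: 85.6
gripper_force: 0.0
```

```bash
cat > orange.py <<'E'
from fit import *
def flange(cal,im,z0,x0):
    hsv=cv2.cvtColor(im,cv2.COLOR_BGR2HSV);m=cv2.inRange(hsv,(8,200,60),(22,255,255))
    return m
def holder_fit(cal,mask,z0,x0):
    parts=[cyl(46,z0,z0+24),cyl(32,z0+24,z0+68),cyl(10,z0+68,z0+86)]
    big=cv2.resize(mask.astype(np.uint8),None,fx=4,fy=4,interpolation=0)
    def f(v):
        b=np.zeros_like(big)
        for P in parts:
            h=cv2.convexHull(np.float32(w2p(cal,P+[v[0],v[1],0])*4+1.5));cv2.fillConvexPoly(b,np.int32(h.round()),1)
        return 1-(b&big).sum()/(b|big).sum()
    r=minimize(f,x0,method='Nelder-Mead',options=dict(initial_simplex=np.array([x0,[x0[0]+8,x0[1]],[x0[0],x0[1]+8]]),xatol=.1,fatol=1e-4))
    return r.x.round(1),round(1-r.fun,3)
E
python3 - <<'E'
from orange import *
im,cal=look("w13")
for d in viewer.silhouettes("wrist","orange_holder")[:2]:
    m=d['pixels'];bb=cv2.boundingRect(m.astype(np.uint8));print(d['score'],d['uv'],bb,np.median(cv2.cvtColor(im,cv2.COLOR_BGR2HSV)[m],0),holder_fit(cal,m,0,[431.,-6.]))
viewer.get_image("scene");sc=viewer.get_calibration("scene")
for d in viewer.silhouettes("scene","orange_holder")[:2]: print('scene',d['score'],d['uv'],holder_fit(sc,d['pixels'],0,[431.,-6.]))
E
```

```text
tcp [433.7  -5.7 179.6] t 17.75
0.92 [275.4, 188.9] (253, 157, 48, 60) [ 99.  14. 176.] (array([432.8,  -6.5]), np.float64(0.938))
0.65 [298.2, 289.0] (156, 267, 292, 49) [111.  12.  83.] (array([431.,  -6.]), np.float64(0.0))
scene 0.67 [275.6, 207.8] (array([431.,  -6.]), np.float64(0.0))
scene 0.66 [310.4, 181.7] (array([429.5,  -9.8]), np.float64(0.896))
```

apply_moves:
  offset:
    - [0.002, 0, 0.05]
    - [0.002, 0, 0.1]
    - [0.002, 0, 0.135]
    - [0.002, 0, 0.149]
    - [0.002, 0, 0.149]
    - [0.002, 0, 0.149]
    - [0.002, 0, 0.149]
    - [0.002, 0, 0.149]
    - [0.002, 0, 0.149]
    - [0.002, 0, 0.149]
  delta_rot:
    - [0, 0, 0]
    - [0, 0, 0]
    - [0, 0, 0]
    - [0, 0, 0]
    - [0, 0, 0]
    - [0, 0, 0]
    - [0, 0, 0]
    - [0, 0, 0]
    - [0, 0, 0]
    - [0, 0, 0]
  gripper: [1, 1, 1, 1, 1, 0.2, 0.2, 0.2, 0.2, 0.2]
  newtons: 50

```text
time_s: 18.9
eef_pos: [431.2, -4.9, 31.6]
eef_rot: [0.001, 0.038, 0.999, 0.0]
ft_force: [-0.7, -0.7, 8.0]
finger_gap: 31.2
gripper_force: 48.7
```

apply_moves:
  offset:
    - [0, 0, -0.03]
    - [0, 0, -0.06]
    - [-0.044, 0.009, -0.06]
    - [-0.088, 0.018, -0.06]
    - [-0.13, 0.026, -0.06]
    - [-0.132, 0.026, -0.06]
    - [-0.132, 0.026, -0.045]
    - [-0.132, 0.026, -0.03]
    - [-0.132, 0.026, -0.03]
  delta_rot:
    - [0, 0, 0]
    - [0, 0, 0]
    - [0, 0, 0]
    - [0, 0, 0]
    - [0, 0, 0]
    - [0, 0, 0]
    - [0, 0, 0]
    - [0, 0, 0]
    - [0, 0, 0]
  gripper: [0.2, 0.2, 0.2, 0.2, 0.2, 0.2, 0.2, 0.2, 0.2]

```text
time_s: 19.8
eef_pos: [562.3, 11.1, 59.1]
eef_rot: [-0.002, 0.038, 0.999, -0.0]
ft_force: [-1.1, -0.0, -3.3]
finger_gap: 31.0
gripper_force: 51.1
```

Run:
```python
from orange import *
im,cal=look("w14");p,r=tool();s=sense();print(s['ft_force'],s['finger_gap'],r.as_euler('xyz').round(3))
d=viewer.silhouettes("wrist","orange_holder")
for e in d[:2]:
    print('holder',e['score'],e['uv'],cv2.boundingRect(e['pixels'].astype(np.uint8)),holder_fit(cal,e['pixels'],p[2]-31.6,[p[0],p[1]]))
for t,P,x0 in(("green_seat",cyl(60,6,31),(574,130)),):
    for e in viewer.silhouettes("wrist",t)[:1]: print(t,e['score'],cv2.boundingRect(e['pixels'].astype(np.uint8)),fit(cal,e['pixels'],P,x0))
for e in viewer.silhouettes("wrist","blue_seat")[:1]: print('blue',e['score'],cv2.boundingRect(e['pixels'].astype(np.uint8)),fit(cal,e['pixels'],box(60,60,6,31),(557,-109),-.072))
# strip's near edge (robot side): strongest vertical gradient in several columns
g=cv2.GaussianBlur(cv2.cvtColor(im,cv2.COLOR_BGR2HSV)[:,:,1].astype(np.float32),(5,5),0);gy=np.abs(cv2.Sobel(g,cv2.CV_32F,0,1))
P=w2p(cal,[[565.5-29.9+k*.072,10.65+k-.072*-30*-1,6] for k in(-70,-50,-30,30,50,70)])
for u,v in P:
    c=int(round(u));lo=max(0,int(v)-12);w=gy[lo:lo+25,c];print(round(u),round(v,1),'edge row',lo+int(w.argmax()),p2w(cal,(c,lo+w.argmax()),6)[0].round(1))
```

```text
tcp [564.4  11.   61.4] t 20.0
[-0.49609099 -0.50869984 -3.91023729] 30.998196498374288 [3.141e+00 1.000e-03 3.066e+00]
holder 0.66 [276.6, 288.8] (234, 209, 86, 159) (array([565.7,   9.9]), np.float64(0.917))
green_seat 0.74 (417, 184, 120, 104) (array([574.79 , 130.341]), np.float64(0.96))
blue 0.62 (9, 186, 135, 103) (array([ 5.57279e+02, -1.08346e+02, -4.80000e-02]), np.float64(0.504))
158 183.8 edge row 182 [529.4 -61.    6. ]
190 183.7 edge row 181 [530.3 -41.1   6. ]
222 183.5 edge row 181 [531.8 -21.3   6. ]
319 183.0 edge row 181 [536.5  38.7   6. ]
351 182.8 edge row 181 [538.   58.5   6. ]
383 182.7 edge row 181 [539.5  78.4   6. ]
```

apply_moves:
  offset:
    - [0, 0.001, 0.01]
    - [0, 0.001, 0.018]
    - [0, 0.001, 0.022]
    - [0, 0.001, 0.023]
    - [0, 0.001, 0.023]
    - [0, 0.001, 0.023]
  delta_rot:
    - [0, 0, 0]
    - [0, 0, 0]
    - [0, 0, 0]
    - [0, 0, 0]
    - [0, 0, 0]
    - [0, 0, 0]
  gripper: [0.2, 0.2, 0.2, 0.2, 0.2, 0.2]

```text
time_s: 20.75
eef_pos: [563.7, 12.0, 37.7]
eef_rot: [-0.0, 0.038, 0.999, 0.0]
ft_force: [-3.3, -0.0, 5.6]
finger_gap: 30.5
gripper_force: 51.9
```

apply_moves:
  offset:
    - [0, 0, 0]
    - [0, 0, 0]
    - [0, 0, 0]
    - [0, 0, -0.02]
    - [0, 0, -0.06]
    - [0, 0, -0.1]
    - [0, -0.01, -0.14]
    - [0, -0.05, -0.15]
    - [0, -0.1, -0.15]
    - [0, -0.15, -0.15]
  delta_rot:
    - [0, 0, 0]
    - [0, 0, 0]
    - [0, 0, 0]
    - [0, 0, 0]
    - [0, 0, 0]
    - [0, 0, 0]
    - [0, 0, 0]
    - [0, 0, 0]
    - [0, 0, 0]
    - [0, 0, 0]
  gripper: [0.6, 1, 1, 1, 1, 1, 1, 1, 1, 1]

```text
time_s: 21.75
eef_pos: [553.2, -138.7, 188.5]
eef_rot: [0.001, 0.037, 0.999, -0.0]
ft_force: [1.6, -0.1, 0.2]
finger_gap: 84.9
gripper_force: 0.0
```

Run:
```python
from orange import *
im,cal=look("w15")
for e in viewer.silhouettes("wrist","orange_holder")[:2]:
    print('holder',e['score'],e['uv'],holder_fit(cal,e['pixels'],6,[565.,11.]))
for e in viewer.silhouettes("wrist","ceramic_gauge")[:2]:
    x0=p2w(cal,e['uv'],25)[0][:2]
    print('ceramic',e['score'],e['uv'],cv2.boundingRect(e['pixels'].astype(np.uint8)),[fit(cal,e['pixels'],box(30,30,0,50),x0,y) for y in(.1,.5,.9)])
for e in viewer.silhouettes("wrist","brass_ring")[:1]: print(e['uv'],fit(cal,cv2.morphologyEx(e['pixels'].astype(np.uint8),cv2.MORPH_CLOSE,np.ones((31,31))),cyl(44,71,89),(556,-109)))
print(go((550,-311,170)))
```

```text
tcp [ 553.2 -135.9  187.5] t 22.2
holder 0.68 [436.7, 191.9] (array([565.6,  10. ]), np.float64(0.959))
ceramic 0.91 [93.9, 220.8] (63, 194, 64, 53) [(array([ 5.76195e+02, -3.17504e+02,  3.05000e-01]), np.float64(0.951)), (array([ 5.76166e+02, -3.17477e+02,  3.01000e-01]), np.float64(0.951)), (array([ 577.103, -316.623,    0.615]), np.float64(0.838))]
[308.7, 188.1] (array([ 556.746, -110.021]), np.float64(0.912))
[[-0.0099, -0.1741, 0.0176]]
```

apply_moves:
  offset:
    - [-0.008, -0.045, 0]
    - [-0.016, -0.09, 0]
    - [-0.024, -0.135, 0]
    - [-0.035, -0.178, 0.01]
    - [-0.035, -0.178, 0.03]
    - [-0.035, -0.178, 0.05]
    - [-0.035, -0.178, 0.05]
  delta_rot:
    - [0, 0, -0.08]
    - [0, 0, -0.16]
    - [0, 0, -0.24]
    - [0, 0, -0.32]
    - [0, 0, -0.375]
    - [0, 0, -0.375]
    - [0, 0, -0.375]
  gripper: [1, 1, 1, 1, 1, 1, 1]

```text
time_s: 23.05
eef_pos: [572.9, -316.8, 134.8]
eef_rot: [-0.002, -0.149, 0.989, 0.002]
ft_force: [0.4, 0.9, 0.1]
finger_gap: 85.6
gripper_force: 0.0
```

Run:
```python
from orange import *
im,cal=look("w16")
for e in viewer.silhouettes("wrist","ceramic_gauge")[:2]:
    x0=p2w(cal,e['uv'],25)[0][:2]
    f=fit(cal,e['pixels'],box(30,30,0,50),x0,.3);print('ceramic',e['score'],e['uv'],cv2.boundingRect(e['pixels'].astype(np.uint8)),f)
    x,y,t=f[0];print(go((x-1,y+.8,12),np.pi/2+t))
```

```text
tcp [ 575.1 -317.6  139. ] t 23.3
ceramic 0.9 [275.8, 201.9] (258, 175, 42, 54) (array([ 5.76544e+02, -3.17264e+02,  2.62000e-01]), np.float64(0.955))
[[-0.0007, 0.0011, 0.127], ('rz about tool z', np.float64(0.038))]
```

apply_moves:
  offset:
    - [-0.001, 0.001, 0.045]
    - [-0.001, 0.001, 0.09]
    - [-0.001, 0.001, 0.118]
    - [-0.001, 0.001, 0.127]
    - [-0.001, 0.001, 0.127]
    - [-0.001, 0.001, 0.127]
    - [-0.001, 0.001, 0.127]
    - [-0.001, 0.001, 0.127]
    - [-0.001, 0.001, 0.127]
    - [-0.001, 0.001, 0.127]
  delta_rot:
    - [0, 0, 0.02]
    - [0, 0, 0.02]
    - [0, 0, 0.02]
    - [0, 0, 0.02]
    - [0, 0, 0.02]
    - [0, 0, 0.02]
    - [0, 0, 0.02]
    - [0, 0, 0.02]
    - [0, 0, 0.02]
    - [0, 0, 0.02]
  gripper: [1, 1, 1, 1, 1, 0.2, 0.2, 0.2, 0.2, 0.2]
  newtons: 40

```text
time_s: 24.35
eef_pos: [575.6, -316.7, 11.9]
eef_rot: [0.001, -0.139, 0.99, -0.0]
ft_force: [-1.2, 0.5, 7.3]
finger_gap: 29.6
gripper_force: 40.2
```

```bash
python3 -c "
from h import *
print(sense()['finger_gap'],sense()['gripper_force'],tool()[0],go((660,-150,160),np.pi/2-.072),go((648.3,125.7,160),np.pi/2-.072))"
```

```text
29.58403848697319 40.1557320356369 [ 575.58187482 -316.74294074   11.88590629] [[-0.1273, 0.1369, -0.1481], ('rz about tool z', np.float64(0.351))] [[-0.192, 0.4051, -0.1483], ('rz about tool z', np.float64(0.351))]
```

apply_moves:
  offset:
    - [0, 0, -0.03]
    - [0, 0, -0.07]
    - [0, 0, -0.11]
    - [-0.02, 0.042, -0.12]
    - [-0.041, 0.086, -0.12]
    - [-0.061, 0.13, -0.12]
    - [-0.082, 0.173, -0.12]
    - [-0.102, 0.216, -0.12]
    - [-0.123, 0.26, -0.12]
    - [-0.143, 0.303, -0.12]
  delta_rot:
    - [0, 0, 0]
    - [0, 0, 0]
    - [0, 0, 0.05]
    - [0, 0, 0.1]
    - [0, 0, 0.15]
    - [0, 0, 0.2]
    - [0, 0, 0.25]
    - [0, 0, 0.3]
    - [0, 0, 0.35]
    - [0, 0, 0.35]
  gripper: [0.2, 0.2, 0.2, 0.2, 0.2, 0.2, 0.2, 0.2, 0.2, 0.2]

```text
time_s: 25.35
eef_pos: [628.9, 16.5, 130.9]
eef_rot: [0.0, 0.036, 0.999, 0.0]
ft_force: [0.6, 0.3, -1.6]
finger_gap: 29.3
gripper_force: 39.9
```

```bash
python3 -c "
from look import *
look('w17');print(go((648.3,125.7,130),np.pi/2-.072),go((648.3,125.7,60)))"
```

```text
tcp [628.8  12.4 130.8] t 25.8
[[-0.0112, 0.1144, 0.0007], ('rz about tool z', np.float64(-0.001))] [[-0.0112, 0.1144, 0.0707]]
```

apply_moves:
  offset:
    - [-0.004, 0.04, 0]
    - [-0.008, 0.08, 0]
    - [-0.011, 0.114, 0]
    - [-0.011, 0.114, 0.03]
    - [-0.011, 0.114, 0.06]
    - [-0.011, 0.114, 0.07]
    - [-0.011, 0.114, 0.07]
  delta_rot:
    - [0, 0, 0]
    - [0, 0, 0]
    - [0, 0, 0]
    - [0, 0, 0]
    - [0, 0, 0]
    - [0, 0, 0]
    - [0, 0, 0]
  gripper: [0.2, 0.2, 0.2, 0.2, 0.2, 0.2, 0.2]

```text
time_s: 26.5
eef_pos: [647.1, 125.9, 59.3]
eef_rot: [-0.001, 0.036, 0.999, -0.001]
ft_force: [-0.9, -0.4, -0.4]
finger_gap: 29.7
gripper_force: 40.1
```

Run:
```python
from fit import *
im,cal=look('w18');p,r=tool();z=p[2]-11.9
for e in viewer.silhouettes("wrist","ceramic_gauge")[:1]: print('cer',e['score'],cv2.boundingRect(e['pixels'].astype(np.uint8)),fit(cal,e['pixels'],box(30,30,z,z+50),p[:2],-.072))
for e in viewer.silhouettes("wrist","green_seat")[:1]: print('green',e['score'],cv2.boundingRect(e['pixels'].astype(np.uint8)),fit(cal,e['pixels'],cyl(60,6,31),(574,130)))
print(sense()['ft_force'],go((648.3,125.7,12),np.pi/2-.072))
```

```text
tcp [649.  126.9  62.2] t 26.75
cer 0.65 (237, 234, 81, 120) (array([ 6.49948e+02,  1.25982e+02, -9.10000e-02]), np.float64(0.955))
green 0.87 (217, 43, 116, 122) (array([574.341, 130.469]), np.float64(0.963))
[ 0.88631951 -0.10090506 -1.39994283] [[0.0003, -0.0015, 0.0498], ('rz about tool z', np.float64(0.001))]
```

apply_moves:
  offset:
    - [0.001, -0.001, 0.025]
    - [0.001, -0.001, 0.042]
    - [0.001, -0.001, 0.049]
    - [0.001, -0.001, 0.05]
    - [0.001, -0.001, 0.05]
  delta_rot:
    - [0, 0, 0]
    - [0, 0, 0]
    - [0, 0, 0]
    - [0, 0, 0]
    - [0, 0, 0]
  gripper: [0.2, 0.2, 0.2, 0.2, 0.2]

```text
time_s: 27.35
eef_pos: [647.3, 126.3, 11.5]
eef_rot: [0.0, 0.035, 0.999, 0.0]
ft_force: [0.4, -0.2, -1.6]
finger_gap: 29.8
gripper_force: 39.7
```

apply_moves:
  offset:
    - [0, 0, 0]
    - [0, 0, 0.001]
  delta_rot:
    - [0, 0, 0]
    - [0, 0, 0]
  gripper: [0.2, 0.2]

```text
time_s: 27.55
eef_pos: [647.4, 126.3, 11.3]
eef_rot: [0.001, 0.035, 0.999, 0.0]
ft_force: [-6.7, -0.9, 22.9]
finger_gap: 29.7
gripper_force: 42.2
```

Contact. I'll ease off 1 mm, release, rise, and move back to a viewing position.

apply_moves:
  offset:
    - [0, 0, -0.001]
    - [0, 0, -0.001]
    - [0, 0, -0.001]
    - [0, 0, -0.001]
    - [0, 0, -0.001]
    - [0, 0, -0.02]
    - [0, 0, -0.06]
    - [0, 0, -0.11]
    - [0, 0, -0.15]
    - [0.03, 0, -0.16]
  delta_rot:
    - [0, 0, 0]
    - [0, 0, 0]
    - [0, 0, 0]
    - [0, 0, 0]
    - [0, 0, 0]
    - [0, 0, 0]
    - [0, 0, 0]
    - [0, 0, 0]
    - [0, 0, 0]
    - [0, 0, 0]
  gripper: [0.2, 0.2, 0.6, 1, 1, 1, 1, 1, 1, 1]

```text
time_s: 28.55
eef_pos: [621.7, 127.9, 174.4]
eef_rot: [0.005, 0.036, 0.999, 0.001]
ft_force: [0.4, 0.5, -0.2]
finger_gap: 85.4
gripper_force: 0.0
```

Run:
```python
from orange import *
im,cal=look('w19')
S=lambda c,t:viewer.silhouettes(c,t)
close=lambda m:cv2.morphologyEx(m.astype(np.uint8),cv2.MORPH_CLOSE,np.ones((31,31)))
def rep(c,cal):
    for e in S(c,"ceramic_gauge")[:1]: print(c,'cer',round(e['score'],2),fit(cal,e['pixels'],box(30,30,0,50),(649,125),-.072))
    for e in S(c,"green_seat")[:1]: print('green',round(e['score'],2),fit(cal,e['pixels'],cyl(60,6,31),(574,130)))
    for e in S(c,"orange_holder")[:2]: print('orange',round(e['score'],2),np.round(e['uv']),holder_fit(cal,e['pixels'],6,[565.,11.]))
rep("wrist",cal)
viewer.get_image("top");tc=viewer.get_calibration("top");rep("top",tc)
for e in S("top","brass_ring")[:4]: print('ring',np.round(e['uv']),round(e['score'],2),p2w(tc,e['uv'],80)[0].round())
for n,z in(("red_jar",50),("black_nut",22),("blue_holder",40)):
    for e in S("top",n)[:2]: print(n,np.round(e['uv']),round(e['score'],2))
```

```text
tcp [617.2 128.1 168.6] t 28.95
green 0.79 (array([574.33 , 130.436]), np.float64(0.943))
orange 0.65 [130. 147.] (array([565.6,  11.9]), np.float64(0.934))
orange 0.59 [  7. 148.] (array([565.,  11.]), np.float64(0.0))
orange 0.66 [278. 183.] (array([562.7,  11.6]), np.float64(0.942))
ring [ 98. 176.] 0.81 [614. 425.  80.]
ring [328. 179.] 0.71 [ 545. -107.   80.]
red_jar [444. 185.] 0.91
black_nut [286. 186.] 0.45
```

apply_moves:
  offset:
    - [0.04, -0.03, -0.02]
    - [0.08, -0.07, -0.04]
    - [0.1, -0.1, -0.06]
    - [0.1, -0.14, -0.06]
    - [0.1, -0.16, -0.06]
    - [0.1, -0.16, -0.06]
  delta_rot:
    - [0, 0, 0]
    - [0, 0, 0]
    - [0, 0, 0]
    - [0, 0, 0]
    - [0, 0, 0]
    - [0, 0, 0]
  gripper: [1, 1, 1, 1, 1, 1]

```text
time_s: 30.1
eef_pos: [505.5, -27.8, 230.5]
eef_rot: [0.001, 0.038, 0.999, -0.001]
ft_force: [-0.2, 0.1, -0.0]
finger_gap: 85.4
gripper_force: 0.0
```

Run:
```python
from orange import *
im,cal=look('w20')
def rep(c,cal):
    for e in viewer.silhouettes(c,"ceramic_gauge")[:2]: print(c,'cer',round(e['score'],2),np.round(e['uv']),fit(cal,e['pixels'],box(30,30,0,50),(649,125),-.072))
    for e in viewer.silhouettes(c,"green_seat")[:1]: print('green',round(e['score'],2),fit(cal,e['pixels'],cyl(60,6,31),(574,130)))
    for e in viewer.silhouettes(c,"brass_ring")[:2]: print('ring',np.round(e['uv']),fit(cal,cv2.morphologyEx(e['pixels'].astype(np.uint8),cv2.MORPH_CLOSE,np.ones((15,15))),cyl(44,71,89),(556,-109)))
rep("wrist",cal)
for n in("top","scene"): viewer.get_image(n);rep(n,viewer.get_calibration(n))
```

```text
tcp [506.1 -22.9 229.4] t 30.35
wrist cer 0.62 [412. 273.] (array([6.48922e+02, 1.26340e+02, 4.00000e-02]), np.float64(0.621))
wrist cer 0.38 [553. 214.] (array([ 6.49e+02,  1.25e+02, -7.20e-02]), np.float64(0.0))
green 0.92 (array([575.13 , 130.549]), np.float64(0.953))
ring [193. 245.] (array([ 556.42 , -109.782]), np.float64(0.915))
top cer 0.75 [230. 156.] (array([6.42869e+02, 1.23914e+02, 3.50000e-02]), np.float64(0.859))
green 0.69 (array([569.617, 130.954]), np.float64(0.908))
ring [ 99. 175.] (array([ 556., -109.]), np.float64(0.0))
ring [ 99. 261.] (array([ 556., -109.]), np.float64(0.0))
scene cer 0.75 [268. 242.] (array([ 6.47821e+02,  1.25524e+02, -7.30000e-02]), np.float64(0.928))
green 0.96 (array([573.937, 128.254]), np.float64(0.899))
ring [411. 300.] (array([ 556., -109.]), np.float64(0.0))
ring [344. 340.] (array([ 556., -109.]), np.float64(0.0))
```

The ceramic stands about 74–75 mm behind the green seat's centre, a gap of about 30 mm, and is square to the strip. All placements check out, so I'll hand in.

```bash
python3 -c "
from plant import robot
print(robot.finish_job())"
```

```text
the job is handed in; nothing more can be done
None
```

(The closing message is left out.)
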